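# Return the bottle to its rack and latch the retaining bar

### The job

Set the big screw-cap bottle from the bench upright on the empty round rubber mat in the bottle rack, centred on the mat, set down gently rather than dropped. Then secure the rack: take the black ball at the end of the retaining bar, lift the bar over the striker, swing it in and let it drop fully into the catch. Do not knock over or shove the two small bottles, and let go of everything at the end.

Things in the scene. Friction and masses are not known exactly. Their poses are not given: they have to be found in the camera images.
- bottle: The bottle to return: clear round laboratory bottle with a screw cap, 99 mm tall, body 56 mm diameter up to about 65 mm, shoulder above it, cap 44 mm diameter from 76 to 99 mm height; about 0.13 to 0.25 kg, solid. Starts upright on the bench, left or right of the rack. Origin: centre of its underside, z up.
- drip_mat: Flat round rubber mat, 72 mm diameter, 3 mm thick, fixed on the rack's base plate (12 mm thick) at whichever of the rack's two places is empty. Origin: centre of its underside, 12 mm above the bench; its top, on which the bottle shall stand, is 15 mm above the bench.
- bottle_rack: Fixed two-tier metal bottle rack, open at the front; base plate 130 (x) x 310 (y) x 12 mm. Origin: centre of its underside; x points from its front to its rear, y to its left seen from the front, z up. Bottle places at x = -6, y = +45 and -45 mm. Two rear posts at x = +45, y = +-135 mm carry an upper board. The closed bar lies across the front at x = -50 mm.
- small_bottle_in: Small round bottle, 42 mm diameter, 68 mm tall, loose, standing at the rack's other place, 90 mm from the mat's centre. Bystander. Origin: centre of its underside.
- small_bottle_out: Same kind of small round bottle, 42 mm diameter, 68 mm tall, standing loose on the bench at the other side of the rack from the bottle. Bystander. Origin: centre of its underside.
- bar_pivot (a point): Crossing of the retaining bar's two hinge axes, at x = -50, y = +125 mm in the rack's frame, 60 mm above the bench.
- bar_swing (a joint): Swing of the bar about the vertical through the pivot, rad: 0 = bar lies straight across the rack's front (along the rack's -y), positive = its free end swings out to the front (rack's -x), up to 0.8. Light friction, stays where left. Starts open at 0.25 to 0.5.
- bar_lift (a joint): Pivoting of the bar upward about its own horizontal axle at the pivot, rad: 0 = level, on its stop and where it falls by its weight; positive = free end raised, up to 0.6.
- bar_ball (a point): Centre of the black ball knob, 30 mm diameter, on a 9 mm stem on top of the bar's free end: 275 mm along the bar from the pivot, 55 mm above the bar's axis (115 mm above the bench when level). The bar is steel, 10 mm thick, 16 mm tall, ends 289 mm from the pivot, about 0.2 kg; its top is 68 mm above the bench.
- striker_top (a point): Middle of the striker's rounded top edge, 76 mm above the bench, at x = -66, y = -115 mm in the rack's frame. The striker is the 10 mm thick, 22 mm wide front wall of the catch; the gap behind it (21 mm, back wall 82 mm high) takes the bar at swing 0. The level bar's underside is at 52 mm, so it needs over 0.11 rad of lift to pass; a level bar is stopped.
- board_edge (a point): Middle of the upper board's lower front edge, 315 mm above the bench, at x = -10, y = 0 in the rack's frame. The 8 mm board runs from there 66 mm to the rear and 145 mm to either side, light things fixed on it. It is above the bottle places: a tool pointing straight down fouls it there; come from the front, tilted 25 to 40 degrees.

How it is judged (in metres and radians):
On the way:
1. the bottle stands on the mat, let go, while the bar is still open (horizontal distance between bottle and drip_mat below 0.015 m and height (world z) of bottle between 0.011 and 0.02 m and angle between bottle's own z axis and vertical below 0.1 rad and linear speed of bottle below 0.03 m/s and contact force between the fingers and bottle below 0.1 N and value of joint bar_swing above 0.12 rad), for 0.2 s.
At the end, for the whole second after the job is handed in: The bottle stands upright (within 0.1 rad) and still on the mat, its centre within 15 mm of the mat's centre; the bar lies in the catch behind the striker (swing under 0.045 rad, lift under 0.03 rad) (horizontal distance between bottle and drip_mat below 0.015 m and height (world z) of bottle between 0.011 and 0.02 m and angle between bottle's own z axis and vertical below 0.1 rad and linear speed of bottle below 0.03 m/s and value of joint bar_swing below 0.045 rad and value of joint bar_lift below 0.03 rad); the robot touches nothing.
It fails at once if a small bottle is knocked over or shoved more than 40 mm (angle between any of small_bottle_in, small_bottle_out's own z axis and vertical above 0.6 rad or distance of any of small_bottle_in, small_bottle_out from where it was at the start of the episode above 0.04 m).
It fails at once if the bottle is dropped (moving faster than 0.5 m/s with no finger on it) or tipped over ((contact force between the fingers and bottle below 0.05 N and linear speed of bottle above 0.5 m/s) or angle between bottle's own z axis and vertical above 1 rad).
It also fails if it takes over 59 s, if anything falls off the work surface, if the arm or the gripper's body presses on something with over 40 N, if the wrist force passes 120 N, or if a joint passes its speed limit or range.

### The arm

A 6-joint arm with a two-finger parallel gripper is mounted at the origin on a cart in front of the work surface, level with it; the furniture and walls round the work are solid. World frame = base frame: x ahead of the robot, y to its left, z up, the work surface at z = 0. Lengths are in m, angles in degrees, forces in N, time in s.
With the tool pointing down it reaches from about 0.425 to 0.925 m from the base axis. Payload 12.5 kg.
Tool frame: the origin (TCP) lies between the finger pads; the fingertips stand 11 mm ahead of it and the grasp point (between the pads) lies 8 mm behind it; z points along the fingers, y is the line along which they close (so a half turn about z gives the same grasp; the last joint's range is limited). The gripper opens to 85 mm and grips with 20 to 120 N. Pads are 22 mm wide; open, the fingers measure 114 mm over their backs; the gripper's body (76 mm by 85 mm) begins 54 mm behind the grasp point. The pads swing forward as they close: fully open they stand 13 mm farther back than shut.
Start: joints at [-72.17, 28.126, 89.318, -0, 62.55, -6.05], TCP at [0.253, -0.571, 0.242] pointing down, gripper open.
Joint ranges: [-177.58, 177.58], [-47.91, 125.51], [2.72, 160], [-65.01, 245.01], [3.68, 167.84], [-153.87, 153.87]. Speed limits (degrees/s): [127.2, 127.2, 159.86, 180, 180, 180].

### API

Orientations are given as a 3x3 rotation matrix whose columns are the frame's x, y, z axes.
In Python, from plant import ctrl gives the robot as it stands. The module is installed in compiled form; this text tells all that it offers.
- The arm moves only by the shell command python3 -m inch 'ROWS' [OPENING]. ROWS is text: rows parted by semicolons, each of 4 numbers parted by spaces: the shift along the tool's x, y, z in mm, then the turn about the tool's z in rad. In form: tx ty tz yaw; .... A call has exactly 10 rows; each row is the pose to reach, as a shift and turn from the pose commanded when the call began, along the tool's axes at that moment; what a row does not reach only later rows make up. A row lasts 1/10 s, in which the tool goes at most 50 mm and 8.59 degrees, less where a joint would pass 70% of its speed; a pose out of reach is approached as far as the arm can. A call with a gripper value outside its range is refused whole. OPENING is the opening, from 0 (shut) to 1 (fully open), set as the call begins (- or left out, the last holds). The fingers move at their own pace and stop on an object; the grip force is fixed at half the most. Time passes only in rows, so rows that repeat a pose let the fingers close, or fill a call up. It gives the time, the measured TCP pose, the force, the opening and the grip force at its end, in the units of the state.
- ctrl.observe(): the state, without advancing time (a new reading comes with each control period).
- ctrl.get_image(name): name is "side" or "top" or "wrist"; returns a dict with "img" (480x640x3 uint8, red, green, blue), "intrinsics" (3x3 intrinsics, pixels), "R" (3x3) and "t" (3): a world point X has camera coordinates R X + t. Camera axes: x right, y down, z forward; pixel columns grow to the right and rows downward; lengths in m; the calibration is good to about 2 mm. The wrist camera is an equidistant fisheye: a pixel r from the principal point sees the ray r / f radians off the axis. A picture is of the moment at which its call begins. There is no depth.
- ctrl.close_job(): hands the job in; it is judged then, once.
Trained networks look in the newest picture that a camera, given by its name, has taken for a name from the list of things; names that differ only in an ending like _2 or _b are one class to them, and where a whole thing is asked for, a point or a joint stands for the part that bears it (a point fixed in the world has none). Each returns a list of dicts, best first, with "p" (0 to 1); they miss things now and then, are a little off and sometimes report something else, mostly with a low value. They report only what shows in the picture. A call takes as long as a camera call.
- ctrl.cut_out(camera, thing): "pixels" (480x640 bool, what is visible of it) and "box" ([left, top, right, bottom] in pixels, round what is visible of it).
The state is a dict: "time_s": time; "joint_pos": joint angles; "joint_velocities": joint speeds; "tau": joint torques, N m; "eef_pos": TCP position; "orientation": TCP orientation; "ft_force": force on the tool from outside, world axes, zero at the start; "wrist_torque": the same for the moment, N m; "gripper_width": finger opening in m; "finger_force": force on a finger pad.
Only numpy, scipy, OpenCV 4.12 (cv2) and the standard library are available. Lean on these libraries where they do the work, as an engineer would, in place of code of your own. Each camera call takes 0.05 s, during which the arm holds its last target. There are 200 camera calls.

## Working session

There is one attempt and no reset: what is moved stays moved. The work goes in short steps, Python scripts to look and compute and a shell command to move; the robot and the scene stay as the last step left them, time stands still between calls to the robot, and variables do not carry over. Pictures are saved under pics/ and viewed, at most 10 in all, crops included, and the job is handed in when it is done.

```bash
mkdir -p pics; cat > h.py <<'E'
import numpy as np, cv2
from plant import ctrl
def snap(cam,name):
    d=ctrl.get_image(cam); cv2.imwrite(f'pics/{name}.png',d['img'][:,:,::-1]); return d
def proj(d,X):
    c=d['R']@np.array(X,float)+d['t']; p=d['intrinsics']@c; return p[:2]/p[2]
def atz(d,uv,z):
    r=d['R'].T@np.linalg.inv(d['intrinsics'])@np.array([uv[0],uv[1],1.]); o=-d['R'].T@d['t']
    return o+r*(z-o[2])/r[2]
E
python3 - <<'E'
from h import *
for c in ['top','side']:
    d=snap(c,c+'1'); print(c,d['intrinsics'].round(1).tolist(),(-d['R'].T@d['t']).round(3),d['R'].round(3).tolist())
    for t in ['bottle','drip_mat','bottle_rack','small_bottle_in','bar_ball','bar_swing']:
        for r in ctrl.cut_out(c,t)[:2]:
            ys,xs=np.nonzero(r['pixels']); print(t,round(r['p'],2),np.round(r['box']),xs.mean().round(1),ys.mean().round(1),len(xs))
o=ctrl.observe(); print(o['time_s'],o['eef_pos'],np.round(o['orientation'],3).tolist())
E
```

```text
top [[450.9, 0.0, 319.2], [0.0, 450.9, 237.7], [0.0, 0.0, 1.0]] [ 0.411 -0.002  1.27 ] [[0.001, -1.0, -0.018], [-0.989, 0.001, -0.148], [0.148, 0.018, -0.989]]
bottle 0.85 [439. 273. 466. 292.] 451.2 283.2 455
bottle 0.28 [276. 212. 374. 272.] 321.4 240.1 591
drip_mat 0.61 [329. 201. 356. 226.] 341.1 211.9 494
drip_mat 0.45 [302. 198. 318. 219.] 309.3 206.4 207
bottle_rack 0.68 [255. 142. 396. 268.] 327.0 190.5 9539
small_bottle_in 0.55 [301. 197. 319. 215.] 309.4 206.1 201
bar_ball 0.82 [277. 219. 373. 271.] 337.3 248.8 416
bar_swing 0.89 [274. 213. 373. 272.] 323.5 241.2 500
side [[537.0, 0.0, 313.9], [0.0, 537.0, 236.1], [0.0, 0.0, 1.0]] [0.398 1.128 0.671] [[-0.989, -0.146, -0.019], [-0.037, 0.374, -0.927], [0.142, -0.916, -0.375]]
bottle 0.57 [357. 226. 375. 264.] 366.3 245.9 618
drip_mat 0.81 [272. 295. 294. 308.] 281.1 300.3 230
bottle_rack 0.94 [212. 170. 348. 356.] 259.6 267.0 7806
small_bottle_in 0.8 [255. 293. 272. 320.] 263.8 305.5 380
bar_ball 0.93 [263. 249. 349. 321.] 315.9 289.3 671
bar_swing 0.46 [273. 294. 294. 306.] 281.8 300.5 243
0.7 [ 0.2530501  -0.57149141  0.24235919] [[0.914, 0.405, 0.0], [0.405, -0.914, -0.0], [-0.0, 0.0, -1.0]]
```

```bash
python3 - <<'E'
import cv2,numpy as np
a=cv2.imread('pics/top1.png')[130:310,240:480]; b=cv2.imread('pics/side1.png')[160:380,200:400]
cv2.imwrite('pics/topc.png',cv2.resize(a,(800,600),interpolation=3)); cv2.imwrite('pics/sidec.png',cv2.resize(b,(545,600),interpolation=3))
E
```

```text
(no output)
```

View pics/topc.png

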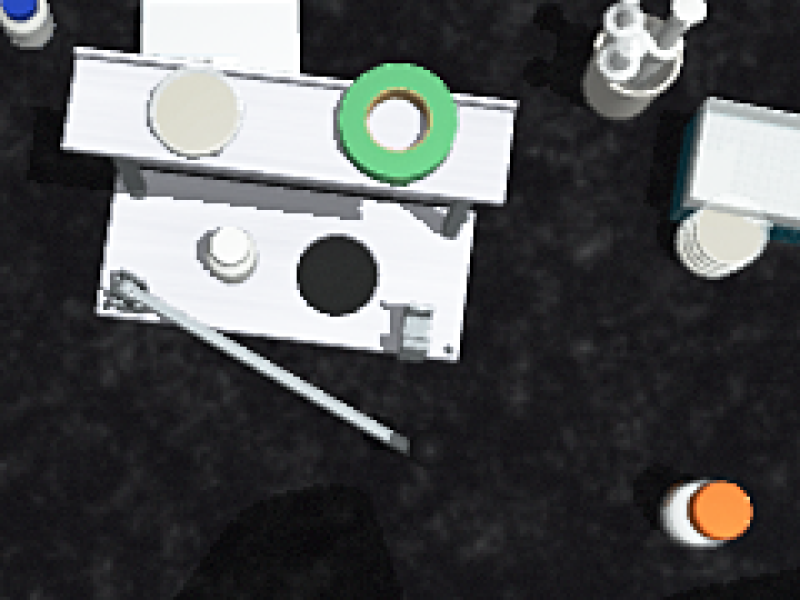

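View pics/sidec.png

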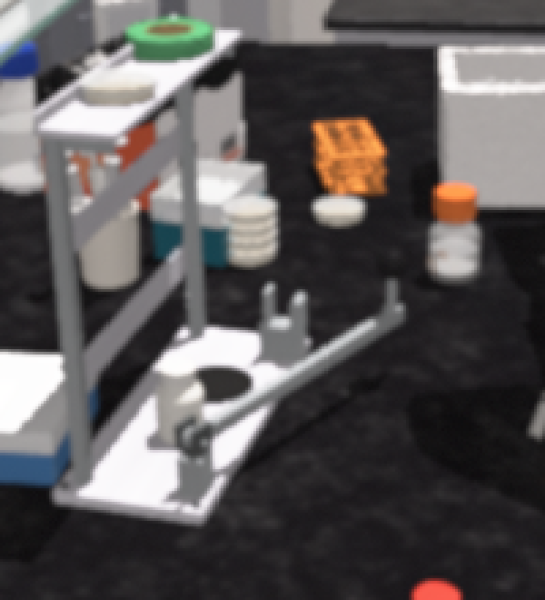

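The top view shows the orange-capped bottle at px ≈ (456,283.6). The mat is at ≈ (341,212), the base plate's front corners are at ≈ (268.8,224.5) and (377.4,238), and the bar end/stem is at ≈ (362,262). The side view shows the bar open with its stem up, and a red thing near (360,376).

```bash
python3 - <<'E'
from h import *
d=ctrl.get_image('top'); s=ctrl.get_image('side')
cap=atz(d,(456,283.6),.099); print('bottle',cap)
S=lambda u,v:(200+u*200/545,160+v*220/600)
print('bottle base side',atz(s,S(454,275),0.0), 'cap top side',atz(s,S(455,190),.099),'proj',proj(s,[*cap[:2],0]),proj(s,cap))
mat=atz(d,(341.1,212.2),.015); print('mat',mat,atz(s,(281.1,300.3),.015))
fl=atz(d,(268.8,224.5),.012); fr=atz(d,(377.4,238),.012); print(fl,fr,np.linalg.norm(fl-fr))
v=(fl-fr)[:2]; v/=np.linalg.norm(v); yaw=np.arctan2(-v[0],v[1]); print('yaw deg',np.degrees(yaw))
x=np.array([np.cos(yaw),np.sin(yaw)]); y=np.array([-np.sin(yaw),np.cos(yaw)])
O1=(fl+fr)[:2]/2+.065*x; O2=mat[:2]+.006*x+.045*y; print('O',O1,O2)
O=(O1+O2)/2
piv=O-.05*x+.125*y; st=O-.066*x-.115*y
print('piv',piv,proj(d,[*piv,.07]),'striker',st,proj(d,[*st,.076]))
for q in [.25,.3,.35,.4,.45,.5]:
    u=-np.sin(q)*x-np.cos(q)*y; e=piv+.289*u; b=piv+.275*u
    print(q,'end',proj(d,[*e,.068]).round(1),proj(s,[*e,.068]).round(1),'ball',b.round(4),proj(d,[*b,.115]).round(1),proj(s,[*b,.115]).round(1))
for c in ['top','side']:
    for t in ['small_bottle_out']:
        for r in ctrl.cut_out(c,t): print(c,t,r['p'],r['box'])
g=s['img'][235:275,320:365]; cv2.imwrite('pics/b.png',cv2.resize(np.clip(g[:,:,::-1].astype(float)*2.5,0,255).astype(np.uint8),(360,320),interpolation=2))
E
```

```text
bottle [ 0.46643455 -0.33307776  0.099     ]
bottle base side [ 0.46668941 -0.33103515  0.        ] cap top side [ 0.46746887 -0.33255046  0.099     ] proj [366.72940618 260.55194066] [367.33890354 229.61355445]
mat [ 0.67202577 -0.04129339  0.015     ] [ 0.66548341 -0.03831691  0.015     ]
[0.63752929 0.1640485  0.012     ] [ 0.59832384 -0.14307387  0.012     ] 0.30961462546000273
yaw deg -7.27469926128042
O [0.68240334 0.00225659] [0.68367567 0.00258462]
piv [0.64927031 0.13274574] [277.62977549 216.44138695] striker [ 0.60300872 -0.10329634] [365.10037489 232.76833916]
0.25 end [377.4 255.4] [333.7 266.9] ball [ 0.548  -0.1229] [374.3 251.4] [331.  252.4]
0.3 end [375.4 260.4] [338.5 268.1] ball [ 0.5354 -0.1176] [372.3 256.3] [335.7 253.5]
0.35 end [373.1 265.2] [343.3 269.4] ball [ 0.523  -0.1116] [370.  261.1] [340.3 254.6]
0.4 end [370.5 270. ] [347.9 270.8] ball [ 0.511  -0.1049] [367.5 265.8] [344.8 255.9]
0.45 end [367.8 274.6] [352.5 272.3] ball [ 0.4993 -0.0977] [364.7 270.4] [349.2 257.3]
0.5 end [364.7 279.1] [356.9 273.9] ball [ 0.4879 -0.09  ] [361.7 274.8] [353.5 258.7]
top small_bottle_out 0.57 [202.5, 287.2, 219.2, 300.7]
side small_bottle_out 0.92 [348.0, 373.9, 371.3, 417.7]
```

View pics/b.png

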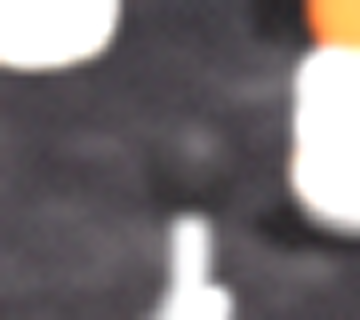

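View pics/side1.png

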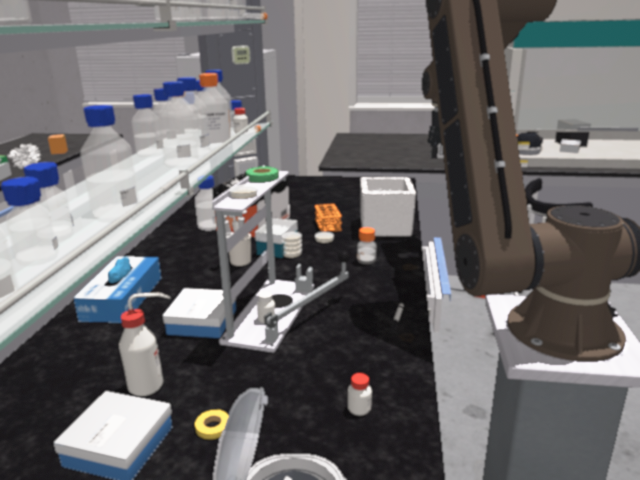

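The ball is at side px ≈ (344.4,255), so the bar swing is ≈ 0.39 and the ball is at about (0.513,-0.106,0.115). The full side view shows the red-capped small bottle at (360,395), well left of the rack. The moves can't tilt the tool directly, so I'll try a free upward move and see what the arm does at the edge of its reach.

```bash
python3 -m inch '0 0 -50 0.15;0 0 -100 0.3;0 0 -150 0.45;0 0 -200 0.6;0 0 -250 0.75;0 0 -300 0.9;0 0 -350 1.05;0 0 -400 1.2;0 0 -450 1.35;0 0 -500 1.5' 1; python3 - <<'E'
from h import *
o=ctrl.observe(); print(o['time_s'],o['eef_pos'],np.round(o['orientation'],3).tolist(),np.round(o['joint_pos'],2))
E
```

```text
time_s: 1.9
eef_pos: [0.2538, -0.5738, 0.7133]
orientation: [[0.56, -0.829, 0.002], [-0.829, -0.56, -0.005], [0.005, 0.001, -1.0]]
ft_force: [0.7, -0.8, 0.9]
gripper_width: 0.0854
finger_force: 0.0
1.9 [ 0.25383547 -0.57383774  0.71329339] [[0.56, -0.829, 0.002], [-0.829, -0.56, -0.005], [0.005, 0.001, -1.0]] [-72.17  30.49  15.4    0.   133.83  73.81]
```

View pics/top1.png

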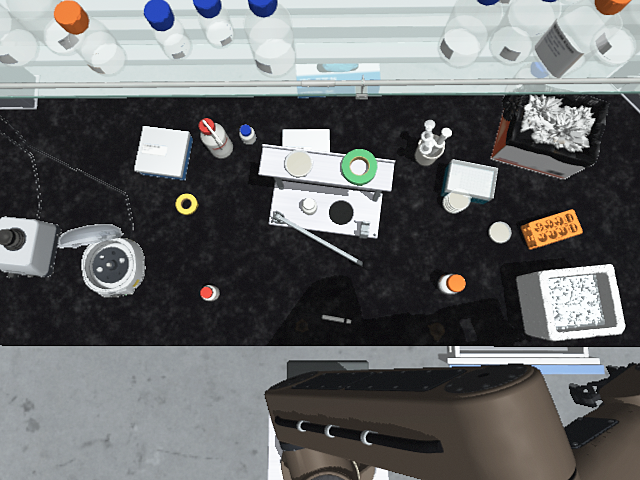

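The top view shows a shelf behind the rack (rows < 95), and the robot side is clear. The arm is nearly straight now (j3 = 15°), so I'll push past its reach here.

```bash
python3 -m inch '0 0 -30 0;0 0 -60 0;0 0 -90 0;0 0 -120 0;0 0 -150 0;0 0 -200 0;0 0 -250 0;0 0 -250 0;0 0 -250 0;0 0 -250 0'; python3 - <<'E'
from h import *
o=ctrl.observe(); print(o['time_s'],o['eef_pos'],np.round(o['orientation'],3).tolist(),np.round(o['joint_pos'],2))
E
```

```text
time_s: 2.9
eef_pos: [0.2184, -0.4944, 0.7961]
orientation: [[0.563, -0.826, 0.007], [-0.826, -0.563, -0.017], [0.018, 0.003, -1.0]]
ft_force: [0.2, 0.2, 0.1]
gripper_width: 0.0854
finger_force: 0.0
2.9 [ 0.21844478 -0.49437053  0.7960845 ] [[0.563, -0.826, 0.007], [-0.826, -0.563, -0.017], [0.018, 0.003, -1.0]] [-73.22  28.61   2.78   0.24 147.55  72.69]
```

```bash
python3 -m inch '0 0 50 0;0 0 50 0;0 0 50 0;0 0 50 0;0 0 50 0;0 0 50 0;0 0 50 0;0 0 50 0;0 0 50 0;0 0 50 0'; python3 - <<'E'
from h import *
o=ctrl.observe(); print(o['time_s'],o['eef_pos'],np.round(o['orientation'],3).tolist(),np.round(o['joint_pos'],2))
E
```

```text
time_s: 3.9
eef_pos: [0.2191, -0.4959, 0.7457]
orientation: [[0.563, -0.826, 0.007], [-0.826, -0.563, -0.017], [0.018, 0.003, -1.0]]
ft_force: [-0.4, 0.3, 0.7]
gripper_width: 0.0854
finger_force: 0.0
3.9 [ 0.21910152 -0.49585205  0.74565232] [[0.563, -0.826, 0.007], [-0.826, -0.563, -0.017], [0.018, 0.003, -1.0]] [-73.2   19.68  28.74   0.17 130.55  72.62]
```

The commanded pose keeps any orientation change, so a tilt will last. Plan: with the arm plane along the rack's heading (-7.3°) and high up, command it inward past the j5 limit. The arm then has to tilt the tool toward the rack, and that tilt stays. First I swing round over the middle.

```bash
python3 -m inch '-29 -40 0 -0.1;-58 -80 0 -0.2;-87 -120 0 -0.3;-116 -160 0 -0.4;-145 -200 0 -0.5;-174 -240 0 -0.6;-203 -280 0 -0.7;-232 -320 0 -0.8;-261 -360 0 -0.845;-290 -400 0 -0.845'; python3 - <<'E'
from h import *
o=ctrl.observe(); print(o['time_s'],o['eef_pos'],np.round(o['orientation'],3).tolist(),np.round(o['joint_pos'],2))
E
```

```text
time_s: 4.9
eef_pos: [0.386, -0.0287, 0.7394]
orientation: [[0.992, -0.126, 0.008], [-0.125, -0.992, -0.017], [0.01, 0.016, -1.0]]
ft_force: [1.4, -1.6, -0.7]
gripper_width: 0.0853
finger_force: 0.0
4.9 [ 0.3859595  -0.02868973  0.73943717] [[0.992, -0.126, 0.008], [-0.125, -0.992, -0.017], [0.01, 0.016, -1.0]] [-13.52   1.72  53.29  -1.01 124.3   83.12]
```

```bash
python3 -m inch '-10 -22 -40 0;-25 -44 -80 0;-45 -44 -120 0;-75 -44 -155 0;-115 -44 -185 0;-160 -44 -205 0;-205 -44 -220 0;-250 -44 -230 0;-300 -44 -235 0;-350 -44 -235 0'; python3 - <<'E'
from h import *
o=ctrl.observe(); print(o['time_s'],o['eef_pos'],np.round(o['orientation'],3).tolist(),np.round(o['joint_pos'],2))
E
```

```text
time_s: 5.9
eef_pos: [0.1463, 0.0768, 0.9418]
orientation: [[0.987, -0.129, 0.093], [-0.126, -0.991, -0.034], [0.097, 0.022, -0.995]]
ft_force: [-0.3, 0.4, 0.0]
gripper_width: 0.0858
finger_force: 0.0
5.9 [0.14632145 0.07683098 0.94179623] [[0.987, -0.129, 0.093], [-0.126, -0.991, -0.034], [0.097, 0.022, -0.995]] [  8.56   4.17   2.73 -13.1  167.79  92.97]
```

Tilt is building (5.6°). I'll keep going inward with a small correction to the right.

```bash
python3 -m inch '-10 15 -5 0;-30 30 -8 0;-70 30 -10 0;-110 30 -15 0;-150 30 -20 0;-190 30 -25 0;-230 30 -30 0;-270 30 -35 0;-310 30 -40 0;-350 30 -45 0'; python3 - <<'E'
from h import *
o=ctrl.observe(); print(o['time_s'],o['eef_pos'],np.round(o['orientation'],3).tolist(),np.round(o['joint_pos'],2))
E
```

```text
time_s: 6.9
eef_pos: [-0.0072, 0.0803, 0.9345]
orientation: [[0.988, -0.127, 0.084], [-0.125, -0.992, -0.029], [0.087, 0.019, -0.996]]
ft_force: [-0.5, 0.4, 0.7]
gripper_width: 0.0854
finger_force: 0.0
6.9 [-0.007185    0.08031021  0.93447644] [[0.988, -0.127, 0.084], [-0.125, -0.992, -0.029], [0.087, 0.019, -0.996]] [ 61.61  -5.12  15.48 -24.45 167.78 134.84]
```

Some tilt (5.5°) toward the rack is kept, but near the base axis the arm escapes by swinging j1 instead. A better option is the j6 limit: with the arm stretched out to the left (j1 ≈ 80°) and j5 > 90°, pushing yaw past that limit forces j4 to roll and tilts the tool toward the rack heading.

```bash
python3 -m inch '0 -45 19 0;0 -90 38 0;0 -135 57 0;0 -180 76 0;0 -225 95 0;0 -270 114 0;0 -315 133 0;0 -360 152 0;0 -405 171 0.1;0 -450 190 0.2'; python3 - <<'E'
from h import *
o=ctrl.observe(); print(o['time_s'],o['eef_pos'],np.round(o['orientation'],3).tolist(),np.round(o['joint_pos'],2))
E
```

```text
time_s: 7.9
eef_pos: [0.1265, 0.3991, 0.8493]
orientation: [[0.972, -0.206, 0.111], [-0.196, -0.976, -0.095], [0.128, 0.071, -0.989]]
ft_force: [0.3, 0.6, 1.3]
gripper_width: 0.0853
finger_force: 0.0
7.9 [0.12650832 0.39909157 0.84934584] [[0.972, -0.206, 0.111], [-0.196, -0.976, -0.095], [0.128, 0.071, -0.989]] [ 68.01  19.43   9.01 -17.84 153.15 153.82]
```

```bash
python3 -m inch '0 -30 40 0.15;0 -60 80 0.3;0 -90 110 0.45;0 -100 120 0.6;0 -100 120 0.75;0 -100 120 0.9;0 -100 120 1.05;0 -100 120 1.2;0 -100 120 1.35;0 -100 120 1.5'; python3 - <<'E'
from h import *
o=ctrl.observe(); print(o['time_s'],o['eef_pos'],np.round(o['orientation'],3).tolist(),np.round(o['joint_pos'],2))
z=np.array(o['orientation'])[:,2]; print(np.degrees(np.arccos(-z[2])),np.degrees(np.arctan2(z[1],z[0])))
E
```

```text
time_s: 8.9
eef_pos: [0.206, 0.3625, 0.8412]
orientation: [[0.429, -0.899, 0.091], [-0.791, -0.423, -0.443], [0.436, 0.118, -0.892]]
ft_force: [-0.7, -7.0, 3.8]
gripper_width: 0.0855
finger_force: 0.0
8.9 [0.20596561 0.36249261 0.84119398] [[0.429, -0.899, 0.091], [-0.791, -0.423, -0.443], [0.436, 0.118, -0.892]] [ 61.18  26.54   2.75 -65.02 161.13 153.82]
26.85775632159047 -78.37261291197055
```

The yaw-limit trick works: the tilt is now 27°, though heading -78°. If I do it again with the arm at front right and the forearm pointing down (j5 < 90), the tilt should turn toward the rack heading. Moving there now.

```bash
python3 -m inch '26 -2 40 0;51 -4 80 0;77 -5 120 0.0;102 -7 159 0.05;128 -9 199 0.1;154 -11 239 0.15;179 -13 279 0.2;205 -14 318 0.25;230 -16 358 0.3;256 -18 398 0.35'; python3 - <<'E'
from h import *
o=ctrl.observe(); print(o['time_s'],o['eef_pos'],np.round(o['orientation'],3).tolist(),np.round(o['joint_pos'],2))
z=np.array(o['orientation'])[:,2]; print(np.degrees(np.arccos(-z[2])),np.degrees(np.arctan2(z[1],z[0])))
print((np.array(o['orientation']).T@(np.array([.53,-.38,.35])-o['eef_pos'])*1000).round())
E
```

```text
time_s: 9.9
eef_pos: [0.3736, 0.1438, 0.8693]
orientation: [[0.105, -0.992, 0.075], [-0.885, -0.127, -0.448], [0.453, -0.02, -0.891]]
ft_force: [0.2, 0.3, 0.1]
gripper_width: 0.0853
finger_force: 0.0
9.9 [0.37362249 0.14379938 0.86928019] [[0.105, -0.992, 0.075], [-0.885, -0.127, -0.448], [0.453, -0.02, -0.891]] [ 26.78  18.73  11.24 -52.81 147.04 153.82]
26.987583675941607 -80.45269153915885
[245. -78. 709.]
```

```bash
python3 -m inch '16 -5 47 0;32 -10 94 0;48 -15 141 0;65 -20 188 0;81 -25 235 0;97 -30 282 0;113 -36 330 0;130 -42 377 0;146 -47 424 0;162 -52 471 0'; python3 - <<'E'
from h import *
o=ctrl.observe(); print(o['time_s'],o['eef_pos'],np.round(o['orientation'],3).tolist(),np.round(o['joint_pos'],2))
z=np.array(o['orientation'])[:,2]; print(np.degrees(np.arccos(-z[2])),np.degrees(np.arctan2(z[1],z[0])))
print((np.array(o['orientation']).T@(np.array([.53,-.38,.33])-o['eef_pos'])*1000).round())
E
```

```text
time_s: 10.9
eef_pos: [0.4559, -0.1662, 0.6105]
orientation: [[0.112, -0.991, 0.077], [-0.886, -0.135, -0.445], [0.451, -0.018, -0.892]]
ft_force: [1.6, -0.5, -0.6]
gripper_width: 0.0854
finger_force: 0.0
10.9 [ 0.45592848 -0.16623768  0.61046029] [[0.112, -0.991, 0.077], [-0.886, -0.135, -0.445], [0.451, -0.018, -0.892]] [-16.11   2.47  75.23 -23.95  89.86 153.82]
26.824615469605817 -80.21467231831832
[ 71. -40. 351.]
```

```bash
python3 -m inch '9 -5 45 0;18 -10 90 0;27 -15 135 0;36 -20 180 0.15;45 -25 225 0.3;54 -30 270 0.45;63 -35 310 0.6;71 -40 350 0.75;71 -40 350 0.9;71 -40 350 1.05'; python3 - <<'E'
from h import *
o=ctrl.observe(); print(o['time_s'],o['eef_pos'],np.round(o['orientation'],3).tolist(),np.round(o['joint_pos'],2))
z=np.array(o['orientation'])[:,2]; print(np.degrees(np.arccos(-z[2])),np.degrees(np.arctan2(z[1],z[0])))
E
```

```text
time_s: 11.9
eef_pos: [0.4668, -0.4341, 0.3336]
orientation: [[-0.434, -0.856, 0.281], [-0.888, 0.354, -0.292], [0.151, -0.376, -0.914]]
ft_force: [1.0, -0.2, -0.2]
gripper_width: 0.0856
finger_force: 0.0
11.9 [ 0.46676238 -0.43411789  0.33359403] [[-0.434, -0.856, 0.281], [-0.888, 0.354, -0.292], [0.151, -0.376, -0.914]] [-49.36  17.17  95.86   1.91  43.11 153.82]
23.9072437833526 -46.14263197917843
```

```bash
python3 -m inch '0 0 0 0.15;0 0 0 0.3;0 0 0 0.45;0 0 0 0.6;0 0 0 0.75;0 0 0 0.85;0 0 0 0.95;0 0 0 0.95;0 0 0 0.95;0 0 0 0.95'; python3 - <<'E'
from h import *
o=ctrl.observe(); print(o['time_s'],o['eef_pos'],np.round(o['orientation'],3).tolist(),np.round(o['joint_pos'],2))
z=np.array(o['orientation'])[:,2]; print(np.degrees(np.arccos(-z[2])),np.degrees(np.arctan2(z[1],z[0])))
R=np.array(o['orientation']); print('yaw to level y',np.arctan2(-R[2,1],R[2,0]))
E
```

```text
time_s: 12.9
eef_pos: [0.399, -0.4398, 0.2454]
orientation: [[-0.86, -0.186, 0.476], [-0.365, 0.875, -0.318], [-0.358, -0.447, -0.82]]
ft_force: [-0.3, -0.9, 0.2]
gripper_width: 0.0851
finger_force: 0.0
12.9 [ 0.39895182 -0.43976693  0.24540805] [[-0.86, -0.186, 0.476], [-0.365, 0.875, -0.318], [-0.358, -0.447, -0.82]] [-60.27  17.93 114.54  44.61  21.36 153.82]
34.90368618609207 -33.71342118706468
yaw to level y 2.2459582342412325
```

Tilt is 35° at heading -34°, within the recommended 25–40°. Next I level the closing axis (yaw -2.246) and move to the pre-grasp pose.

```bash
python3 -m inch '0 0 0 -0.15;0 20 0 -0.3;-10 40 5 -0.45;-15 60 10 -0.6;-20 80 15 -0.75;-30 100 20 -0.9;-35 120 25 -1.05;-43 149 31 -1.2;-43 149 31 -1.35;-43 149 31 -1.5'; python3 -m inch '0 0 0 -0.15;0 0 0 -0.3;0 0 0 -0.45;0 0 0 -0.6;0 0 0 -0.746;0 0 0 -0.746;0 0 0 -0.746;0 0 0 -0.746;0 0 0 -0.746;0 0 0 -0.746';python3 - <<'E'
from h import *
o=ctrl.observe(); R=np.array(o['orientation']);print(o['time_s'],o['eef_pos'],np.round(R,3).tolist(),np.round(o['joint_pos'],2))
z=R[:,2]; print(np.degrees(np.arccos(-z[2])),np.degrees(np.arctan2(z[1],z[0])))
t=np.array([.467,-.333,.093])+.008*z
print('to grasp',(R.T@(t-o['eef_pos'])*1000).round(1))
d=snap('wrist','w1')
for r in ctrl.cut_out('wrist','bottle')[:2]: print(r['p'],r['box'])
E
```

```text
time_s: 13.9
eef_pos: [0.4239, -0.3112, 0.1743]
orientation: [[-0.245, -0.837, 0.49], [-0.945, 0.094, -0.313], [0.216, -0.54, -0.814]]
ft_force: [0.2, 0.8, 0.7]
gripper_width: 0.0854
finger_force: 0.0
time_s: 14.9
eef_pos: [0.4237, -0.3116, 0.1745]
orientation: [[0.385, -0.782, 0.49], [-0.76, -0.57, -0.313], [0.523, -0.252, -0.814]]
ft_force: [-0.9, 1.2, 0.9]
gripper_width: 0.0852
finger_force: 0.0
14.9 [ 0.42372063 -0.31155622  0.17450432] [[0.385, -0.782, 0.49], [-0.76, -0.57, -0.313], [0.523, -0.252, -0.814]] [-47.59  20.24 128.6  111.32   9.31  -8.22]
35.514726713778686 -32.547509240323315
to grasp [ -9.7  -1.1 102.2]
0.69 [283.3, 222.4, 373.8, 314.5]
```

View pics/w1.png

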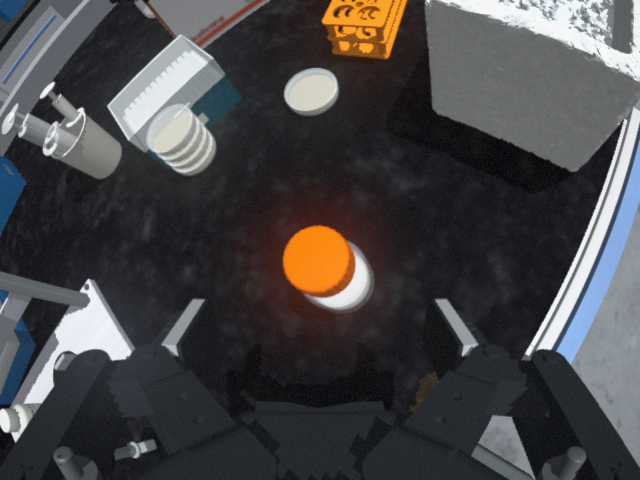

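The wrist view shows the orange cap at ≈ (318,260) between the fingers, and nothing is in the way. The yaw still lacks 0.45 rad.

```bash
cat >> h.py <<'E'
def wray(d,uv):
    K=d['intrinsics']; v=np.array([uv[0]-K[0,2],uv[1]-K[1,2]]); r=np.hypot(*v); th=r/K[0,0]
    c=np.array([*(np.sin(th)*v/max(r,1e-9)),np.cos(th)]); return -d['R'].T@d['t'],d['R'].T@c
def watz(d,uv,z):
    o,r=wray(d,uv); return o+r*(z-o[2])/r[2]
def wproj(d,X):
    c=d['R']@np.array(X,float)+d['t']; th=np.arctan2(np.hypot(c[0],c[1]),c[2]); K=d['intrinsics']
    return K[:2,2]+K[0,0]*th*c[:2]/np.hypot(c[0],c[1])
E
python3 - <<'E'
from h import *
d=ctrl.get_image('wrist'); g=d['img'].astype(int)
m=((g[...,0]>170)&(g[...,1]>60)&(g[...,1]<160)&(g[...,2]<70)).astype(np.uint8)
n,l,s,c=cv2.connectedComponentsWithStats(m); k=[i for i in range(1,n) if 270<c[i][0]<370 and 220<c[i][1]<310]; k=max(k,key=lambda i:s[i][4]); print(s[k],c[k])
print(watz(d,(318,259),.099),watz(d,c[k],.090),wproj(d,[.467,-.333,.099]))
E
python3 -m inch '-2 0 10 -0.15;-4 0 20 -0.3;-6 0 30 -0.449;-6 0 30 -0.449;-6 0 30 -0.449;-6 0 30 -0.449;-6 0 30 -0.449;-6 0 30 -0.449;-6 0 30 -0.449;-6 0 30 -0.449'
python3 - <<'E'
from h import *
o=ctrl.observe(); R=np.array(o['orientation']);print(np.round(o['joint_pos'],2)); z=R[:,2]
for b in ([.467,-.333,.093],):
    t=np.array(b)+.008*z; print('to grasp',(R.T@(t-o['eef_pos'])*1000).round(1))
print(R.round(3).tolist())
E
```

```text
[ 283  226   72   67 3657] [317.16160788 259.15203719]
[ 0.46568176 -0.33466726  0.099     ] [ 0.46931369 -0.33464186  0.09      ] [314.84464201 260.07424458]
time_s: 16.05
eef_pos: [0.4361, -0.3164, 0.1471]
orientation: [[0.687, -0.537, 0.49], [-0.437, -0.843, -0.313], [0.581, 0.001, -0.814]]
ft_force: [-0.5, -0.4, 0.4]
gripper_width: 0.0853
finger_force: 0.0
[-46.73  24.39 128.43 132.3   11.09 -54.52]
to grasp [-2.9 -2.7 72.4]
[[0.687, -0.537, 0.49], [-0.437, -0.843, -0.313], [0.581, 0.001, -0.814]]
```

```bash
python3 -m inch '-1 0 15 0;-2 -1 30 0;-3 -2 45 0;-3 -2 60 0;-3 -2 68 0;-3 -2 72 0;-3 -2 72 0;-3 -2 72 0;-3 -2 72 0;-3 -2 72 0'; python3 -m inch '0 0 0 0;0 0 0 0;0 0 0 0;0 0 0 0;0 0 0 0;0 0 0 0;0 0 0 0;0 0 0 0;0 0 0 0;0 0 0 0' 0
python3 - <<'E'
from h import *
d=ctrl.get_image('side'); o=ctrl.observe(); print(np.round(o['joint_pos'],1), o['wrist_torque'])
a=d['img'][60:320,200:480,::-1]; w=ctrl.get_image('wrist')['img'][150:450,140:500,::-1]
cv2.imwrite('pics/g1.png',np.hstack([cv2.resize(a,(420,390)),cv2.resize(w,(380,390))]))
E
```

```text
time_s: 17.05
eef_pos: [0.4703, -0.3359, 0.087]
orientation: [[0.687, -0.537, 0.49], [-0.436, -0.844, -0.313], [0.581, 0.001, -0.814]]
ft_force: [-0.1, -0.2, -0.4]
gripper_width: 0.086
finger_force: 0.0
time_s: 18.05
eef_pos: [0.4705, -0.3359, 0.087]
orientation: [[0.687, -0.537, 0.49], [-0.436, -0.844, -0.313], [0.582, 0.001, -0.813]]
ft_force: [-1.4, 1.6, 5.1]
gripper_width: 0.043
finger_force: 60.4
[-45.2  33.7 125.5 152.2  15.8 -73.5] [0.11712777 0.01522874 0.04048949]
```

View pics/g1.png

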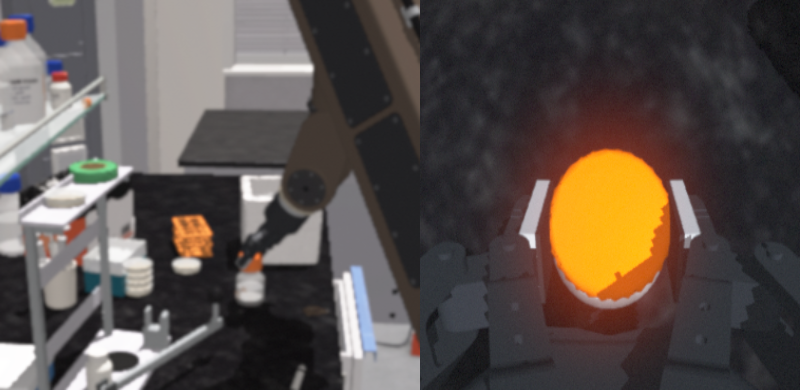

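The cap is gripped squarely (43 mm, 60 N). Now lift 110 mm and carry over the rack's right end.

```bash
python3 -m inch '8 0 -11 0;24 0 -33 0;44 0 -60 0;60 -5 -84 0;64 -25 -89 0;66 -55 -88 0;68 -90 -87 0;69 -130 -86 0;70 -170 -85 0;71 -195 -85 0'; python3 - <<'E'
from h import *
o=ctrl.observe(); R=np.array(o['orientation']);print(np.round(o['joint_pos'],2))
print('to hover',(R.T@(np.array([.6755,-.043,.197])-o['eef_pos'])*1000).round(1))
E
```

```text
time_s: 19.15
eef_pos: [0.5032, -0.2801, 0.1778]
orientation: [[0.708, -0.529, 0.468], [-0.449, -0.849, -0.28], [0.545, -0.012, -0.838]]
ft_force: [-0.7, 0.6, -2.5]
gripper_width: 0.0427
finger_force: 62.0
[-37.12  22.75 120.55  41.74   5.1   44.4 ]
to hover [  25.9 -292.6   -1.8]
```

```bash
python3 -m inch '5 -30 0 0;8 -60 0 0;11 -95 0 0;14 -130 0 0;17 -165 -1 0;20 -200 -1 0;23 -235 -1 0;26 -265 -2 0;26 -285 -2 0;26 -292 -2 0'; python3 - <<'E'
from h import *
o=ctrl.observe(); R=np.array(o['orientation']);print(np.round(o['joint_pos'],2))
R0=np.array([[0.687,-0.537,0.49],[-0.436,-0.844,-0.313],[0.582,0.001,-0.813]])
print('bottle axis',(R@R0.T)[:,2])
print('to hover',(R.T@(np.array([.6755,-.043,.197])-o['eef_pos'])*1000).round(1))
E
```

```text
time_s: 20.15
eef_pos: [0.6694, -0.0514, 0.1964]
orientation: [[0.708, -0.53, 0.468], [-0.449, -0.848, -0.281], [0.545, -0.011, -0.838]]
ft_force: [0.8, -0.2, -2.5]
gripper_width: 0.0423
finger_force: 62.0
[ -5.04  28.49 104.42 -40.45  21.59 151.78]
bottle axis [ 0.03124214 -0.033953    0.99878182]
to hover [  0.9 -10.4  -0. ]
```

```bash
python3 - <<'E'
from h import *
d=ctrl.get_image('top'); g=cv2.cvtColor(cv2.imread('pics/top1.png'),6).astype(float)[198:228,326:358]
w=np.clip((150-g)/110,0,1); m=(g<90).astype(np.uint8); n,l,s,c=cv2.connectedComponentsWithStats(m)
k=max(range(1,n),key=lambda i:s[i][4]*(abs(c[i][0]-15)<4)); print(s[k],c[k]+[326,198])
cn=max(cv2.findContours((l==k).astype(np.uint8),0,1)[0],key=len); e=cv2.fitEllipse(cn); print('ell',e[0][0]+326,e[0][1]+198,e[1])
print(atz(d,(e[0][0]+326,e[0][1]+198),.015),proj(d,[.671,-.041,.015]))
wd=snap('wrist','w2')
for r in ctrl.cut_out('wrist','drip_mat')[:2]:
    print(r['p'],r['box'])
    cn=max(cv2.findContours(r['pixels'].astype(np.uint8),0,1)[0],key=len)[:,0]
    P=np.array([watz(wd,p,.015)[:2] for p in cn]); print(np.abs(np.hypot(*(P-[.671,-.041]).T)).round(3)[::6].tolist(), P.min(0),P.max(0))
im=wd['img'].copy()
for a in np.arange(0,6.28,.15):
    for q,z,rr,col in ((np.array([.671,-.041]),.015,.036,(255,0,0)),):
        p=wproj(wd,[*(q+rr*np.array([np.cos(a),np.sin(a)])),z]); cv2.circle(im,tuple(int(v) for v in p),1,col,-1)
cv2.imwrite('pics/w2o.png',im[:,:,::-1])
E
```

```text
[  3   3  24  24 454] [340.52643172 212.28634361]
ell 340.53375911712646 212.29759216308594 (23.03585433959961, 23.284151077270508)
[ 0.67174741 -0.03968643  0.015     ] [340.99863605 212.55483832]
```

View pics/w2o.png

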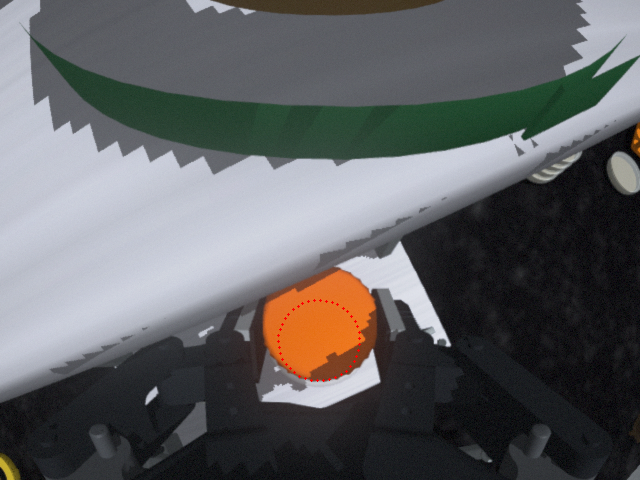

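The wrist view shows the board's edge passing close over the camera side. The mat (red overlay) is hidden behind the cap. Before lowering I'll check the clearances in the rack frame.

```bash
python3 - <<'E'
from h import *
d=ctrl.get_image('wrist'); o=ctrl.observe(); R=np.array(o['orientation']); c=-d['R'].T@d['t']; T=np.array(o['eef_pos'])
yaw=np.radians(-7.27); A=np.array([[np.cos(yaw),np.sin(yaw)],[-np.sin(yaw),np.cos(yaw)]]); O=np.array([.683,.0024])
f=lambda p: np.append(A@(p[:2]-O),p[2]).round(3)
print('cam',f(c),'in tool',(R.T@(c-T)).round(3))
for b in (.1,.15,.2,.25,.3): print(b,f(T-b*R[:,2]),'+x45',f(T-b*R[:,2]+.045*R[:,0]))
print('delta to TCP (.678,-.0455,.104)',(R.T@(np.array([.678,-.0455,.104])-T)*1000).round(1), 'up axis',R[2].round(3))
E
```

```text
cam [-0.017 -0.051  0.344] in tool [ 0.072 -0.001 -0.13 ]
0.1 [-0.057 -0.034  0.28 ] +x45 [-0.023 -0.05   0.304]
0.15 [-0.082 -0.023  0.322] +x45 [-0.048 -0.039  0.346]
0.2 [-0.107 -0.012  0.363] +x45 [-0.073 -0.028  0.388]
0.25 [-0.132 -0.001  0.405] +x45 [-0.098 -0.017  0.43 ]
0.3 [-0.157  0.01   0.447] +x45 [-0.123 -0.006  0.472]
delta to TCP (.678,-.0455,.104) [-46.2  -9.3  79.5] up axis [ 0.545 -0.011 -0.839]
```

The camera sits only 7 mm in front of the board's edge, so a straight descent is risky. I'll back out 45 mm, lower in front of the board (clear of the bar), and go in low.

```bash
python3 -m inch '-9 3 -6 0;-22 7 -15 0;-35 11 -23 0;-41 11 -14 0;-50 11 0 0;-59 12 15 0;-68 12 28 0;-74 12 38 0;-74 12 38 0;-74 12 38 0'; python3 - <<'E'
from h import *
o=ctrl.observe(); R=np.array(o['orientation']);print(np.round(o['joint_pos'],2))
R0=np.array([[0.687,-0.537,0.49],[-0.436,-0.844,-0.313],[0.582,0.001,-0.813]]); u=(R@R0.T)[:,2]
print('bottle axis',u)
T=np.array(o['eef_pos']); b=T+(R@R0.T)@(np.array([.466,-.334,0])-[.4705,-.3359,.087]); print('base',b,'low edge',b[2]-.028*np.hypot(*u[:2]))
print('to mat+10mm',(R.T@(np.array([.6715,-.0405,.025])-b)*1000).round(1), R[2].round(3))
E
```

```text
time_s: 21.35
eef_pos: [0.6405, -0.0536, 0.1474]
orientation: [[0.738, -0.512, 0.44], [-0.453, -0.859, -0.239], [0.5, -0.023, -0.866]]
ft_force: [0.6, 0.6, -2.1]
gripper_width: 0.0428
finger_force: 62.3
[ -6.61  30.58 109.53 -43.09  15.83 153.82]
bottle axis [ 0.07171144 -0.07074141  0.99475983]
base [ 0.62969522 -0.04574413  0.06132646] low edge 0.05850596783740905
to mat+10mm [ 10.3 -25.1  48.6] [ 0.5   -0.023 -0.866]
```

```bash
python3 -m inch '-4 0 6 -0.03;-8 0 13 -0.06;-14 0 24 -0.1;-14 0 26 -0.1;-10 -5 32 -0.1;-5 -11 37 -0.1;0 -17 41 -0.1;5 -23 45 -0.1;10 -30 48 -0.1;10 -30 48 -0.1'; cat > st.py <<'E'
from h import *
o=ctrl.observe(); R=np.array(o['orientation']);print(np.round(o['joint_pos'],2))
R0=np.array([[0.687,-0.537,0.49],[-0.436,-0.844,-0.313],[0.582,0.001,-0.813]]); u=(R@R0.T)[:,2]
T=np.array(o['eef_pos']); b=T+(R@R0.T)@(np.array([.466,-.334,0])-[.4705,-.3359,.087]); print('axis',u.round(3),'base',b.round(4),'low edge',b[2]-.028*np.hypot(*u[:2]))
print('to mat+1.5',(R.T@(np.array([.6715,-.0405,.0165+.028*np.hypot(*u[:2])])-b)*1000).round(1), R[2].round(3))
E
python3 st.py
```

```text
time_s: 22.35
eef_pos: [0.6853, -0.0433, 0.112]
orientation: [[0.785, -0.435, 0.441], [-0.365, -0.9, -0.238], [0.5, 0.026, -0.865]]
ft_force: [0.4, 0.4, -1.3]
gripper_width: 0.0429
finger_force: 62.3
[ -5.07  36.37 104.47 -46.28  15.92 152.61]
axis [ 0.098 -0.02   0.995] base [ 0.6721 -0.0402  0.0259] low edge 0.023131079259039875
to mat+1.5 [-3.7  0.4  5.5] [ 0.5    0.026 -0.865]
```

```bash
python3 -m inch '-1 0 1 0;-2 0 2 0;-2 0 3 0;-3 0 4 0;-4 0 5 0;-4 0 6 0;-4 0 7 0;-5 0 8 0;-5 0 8 0;-5 0 8 0'; python3 st.py
```

```text
time_s: 23.35
eef_pos: [0.6848, -0.0445, 0.104]
orientation: [[0.787, -0.434, 0.438], [-0.365, -0.9, -0.236], [0.497, 0.026, -0.868]]
ft_force: [0.5, 0.0, -3.0]
gripper_width: 0.0427
finger_force: 62.3
[ -5.25  37.04 104.67 -47.54  15.33 153.81]
axis [ 0.102 -0.022  0.994] base [ 0.6713 -0.0413  0.018 ] low edge 0.015041977596344108
to mat+1.5 [ 0.6 -0.8 -1.4] [ 0.497  0.026 -0.868]
```

```bash
python3 -m inch '0 0 1 -0.01;-1 0 1 -0.02;-1 0 2 -0.02;-1 0 2 -0.02;-2 0 3 -0.02;-2 0 3 -0.02;-2 0 3 -0.02;-2 0 3 -0.02;-2 0 3 -0.02;-2 0 3 -0.02'; python3 st.py
```

```text
time_s: 24.35
eef_pos: [0.6859, -0.0446, 0.1032]
orientation: [[0.794, -0.418, 0.442], [-0.346, -0.908, -0.236], [0.5, 0.035, -0.865]]
ft_force: [-4.9, 0.6, 17.6]
gripper_width: 0.0423
finger_force: 64.3
[ -5.24  37.16 104.7  -48.7   15.04 153.81]
axis [ 0.102 -0.01   0.995] base [ 0.6724 -0.0424  0.0172] low edge 0.0142819661369075
to mat+1.5 [-0.2 -1.3 -2.7] [ 0.5    0.035 -0.865]
```

Contact (about 20 N down). I'll ease off slightly and open part way.

```bash
python3 -m inch '0 0 -1 0;0 0 -1 0;0 0 -1 0;0 0 -1 0;0 0 -1 0;0 0 -1 0;0 0 -1 0;0 0 -1 0;0 0 -1 0;0 0 -1 0' 0.75; python3 - <<'E'
from h import *
d=snap('side','s2'); im=d['img'].copy()
for a in np.arange(0,6.28,.2):
    p=proj(d,[.6715+.036*np.cos(a),-.0405+.036*np.sin(a),.015]); cv2.circle(im,tuple(int(round(v)) for v in p),0,(255,0,0),-1)
w=ctrl.get_image('wrist')['img'][200:470,160:480,::-1]
cv2.imwrite('pics/s2c.png',np.hstack([cv2.resize(im[220:330,220:340,::-1],(440,403),interpolation=2),cv2.resize(w,(360,403))]))
for r in ctrl.cut_out('side','bottle')[:2]: print(r['p'],r['box'])
print(proj(d,[.6715,-.0405,.015]),proj(d,[.6715,-.0405,.114]))
E
```

```text
time_s: 25.35
eef_pos: [0.6842, -0.0443, 0.1014]
orientation: [[0.796, -0.418, 0.438], [-0.347, -0.908, -0.236], [0.496, 0.036, -0.868]]
ft_force: [-0.6, 0.1, 0.7]
gripper_width: 0.064
finger_force: 0.0
0.73 [265.3, 260.6, 290.1, 304.0]
[278.93759339 299.75298436] [277.1871613  264.18181167]
```

View pics/s2c.png

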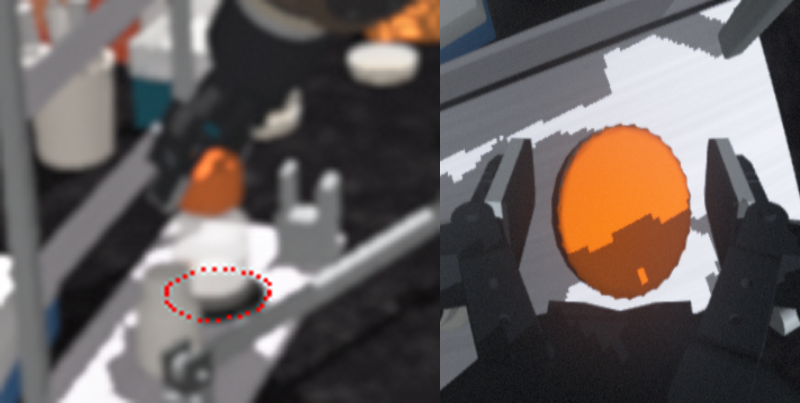

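The bottle is on the mat and released: its base centre in the side view is at px ≈ 279, against 278.9 expected, and the cap is free between the pads. I'll retreat horizontally first, then up.

```bash
python3 - <<'E'
from h import *
d=ctrl.get_image('wrist'); g=d['img'].astype(int)
m=((g[...,0]>90)&(g[...,0]>1.6*g[...,1])&(g[...,2]<60)).astype(np.uint8); m[:250]=0
n,l,s,c=cv2.connectedComponentsWithStats(m); k=1+np.argmax(s[1:,4]); e=s[k]; print(e,watz(d,(e[0]+e[2]/2,e[1]+e[3]/2),.108))
E
python3 -m inch '-5 0 -3 0;-12 0 -7 0;-22 0 -13 0;-32 0 -19 0;-42 0 -25 0;-52 0 -30 0;-62 0 -36 0;-65 0 -50 0;-60 0 -75 -0.1;-55 0 -100 -0.2'; python3 - <<'E'
from h import *
o=ctrl.observe(); R=np.array(o['orientation']);print(np.round(o['joint_pos'],2))
d=ctrl.get_image('side'); T=ctrl.get_image('top')
for c in('side','top','wrist'):
  for t in ('bottle','bar_ball'):
    for r in ctrl.cut_out(c,t)[:1]: print(c,t,r['p'],np.round(r['box'],1))
print(proj(d,[.6715,-.0405,.114]),proj(d,[.6715,-.0405,.015]),proj(T,[.6715,-.0405,.114]))
E
```

```text
[  264   285   119   115 10146] [ 0.67569739 -0.04209401  0.108     ]
time_s: 26.55
eef_pos: [0.5952, -0.0011, 0.1611]
orientation: [[0.864, -0.249, 0.437], [-0.156, -0.959, -0.237], [0.478, 0.136, -0.868]]
ft_force: [0.0, 0.1, 0.8]
gripper_width: 0.0639
finger_force: 0.0
[ -1.09  26.74 114.56 -49.05  17.59 145.94]
side bottle 0.79 [268.7 262.8 287.4 304.3]
side bar_ball 0.59 [265.9 248.6 348.  323.1]
top bottle 0.64 [333.7 197.6 352.1 219.8]
top bar_ball 0.68 [276.  216.5 374.5 269.5]
wrist bottle 0.85 [263.1 281.9 386.  401.3]
[277.1871613  264.18181167] [278.93759339 299.75298436] [341.92740855 204.68996331]
```

The bottle stands upright within a few mm of centre. Now to a point 80 mm behind the ball along the tool axis.

```bash
python3 -m inch '-8 12 -5 0;-16 24 -9 0;-24 36 -13 0;-32 48 -18 0;-40 60 -23 0;-48 72 -27 0;-56 84 -32 0;-64 96 -36 0;-72 108 -40 0;-76 115 -43 0'; python3 - <<'E'
from h import *
d=snap('wrist','w3'); o=ctrl.observe(); R=np.array(o['orientation']);print(np.round(o['joint_pos'],2))
for r in ctrl.cut_out('wrist','bar_ball')[:2]: print(r['p'],np.round(r['box'],1))
im=d['img'].copy(); p=wproj(d,[.5134,-.1062,.115]); print(p); cv2.circle(im,tuple(int(v) for v in p),3,(255,0,0),-1)
a=im[120:480,100:540,::-1]; a=np.clip(a.astype(float)*2,0,255).astype(np.uint8)
cv2.imwrite('pics/w3c.png',cv2.resize(a,(733,600)))
E
```

```text
time_s: 27.95
eef_pos: [0.482, -0.0904, 0.1772]
orientation: [[0.863, -0.252, 0.437], [-0.16, -0.958, -0.236], [0.479, 0.134, -0.868]]
ft_force: [0.5, 0.2, 1.0]
gripper_width: 0.0639
finger_force: 0.0
[-15.12  17.76 128.66 -56.05   7.92 141.76]
0.69 [  4.1 169.2 338.3 280.8]
[317.17810602 259.96519281]
```

View pics/w3c.png

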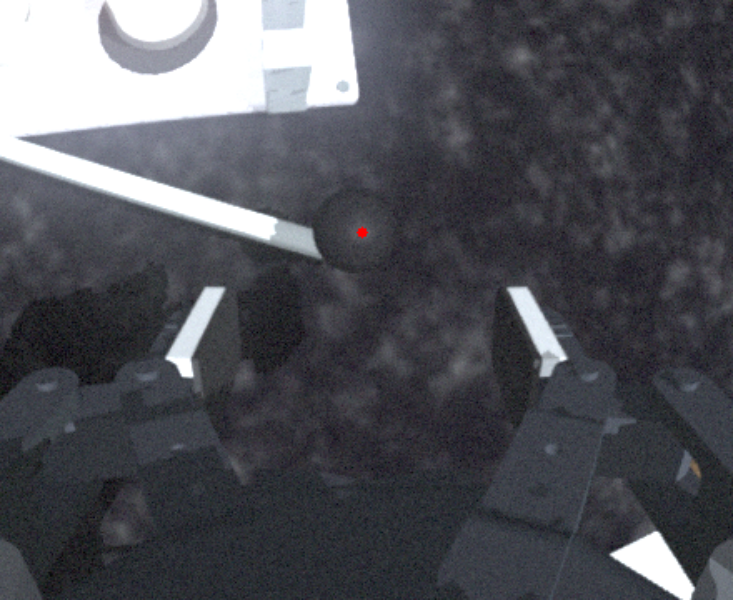

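The wrist view shows the ball at crop (355,231), about 2.5 mm left of the prediction (362,232), so it's at about (0.513,-0.104,0.115). Going in and closing.

```bash
python3 -m inch '0 -1 13 0;0 -2 26 0;0 -3 39 0;0 -3 52 0;0 -3 65 0;0 -3 73 0;0 -3 79 0;0 -3 79 0;0 -3 79 0;0 -3 79 0'; python3 -m inch '0 0 0 0;0 0 0 0;0 0 0 0;0 0 0 0;0 0 0 0;0 0 0 0;0 0 0 0;0 0 0 0;0 0 0 0;0 0 0 0' 0; cat > bar.py <<'E'
from h import *
import sys
yaw=np.radians(-7.27); x=np.array([np.cos(yaw),np.sin(yaw)]); y=np.array([-x[1],x[0]]); piv=np.array([.683,.0024])-.05*x+.125*y
def ball(s,l):
    r=.275*np.cos(l)-.055*np.sin(l); return np.append(piv+r*(-np.sin(s)*x-np.cos(s)*y),.06+.275*np.sin(l)+.055*np.cos(l))
o=ctrl.observe(); R=np.array(o['orientation']); T=np.array(o['eef_pos']); print(o['time_s'],np.round(o['joint_pos'],1))
g=T-.008*R[:,2]; v=g[:2]-piv; s=np.arctan2(-v@x,-v@y); print('grasp pt',g.round(4),'s',s,'rho',np.hypot(*v))
s0,l0=float(sys.argv[1]),float(sys.argv[2])
for a in sys.argv[3:]:
    s1,l1=map(float,a.split(',')); print(a,(R.T@(ball(s1,l1)-ball(s0,l0))*1000).round(1))
E
python3 bar.py 0.40 0 0.4,0.1 0.4,0.2 0.3,0.2 0.2,0.2 0.1,0.2 0,0.2 0,0.1 0,0.02 0,0
```

```text
time_s: 29.05
eef_pos: [0.5281, -0.1087, 0.1296]
orientation: [[0.877, -0.246, 0.413], [-0.167, -0.962, -0.217], [0.451, 0.121, -0.884]]
ft_force: [-0.1, -0.3, 0.2]
gripper_width: 0.0637
finger_force: 0.0
time_s: 30.05
eef_pos: [0.5283, -0.1088, 0.1293]
orientation: [[0.877, -0.246, 0.413], [-0.167, -0.962, -0.217], [0.45, 0.121, -0.885]]
ft_force: [-0.2, -0.4, 0.0]
gripper_width: 0.0001
finger_force: 0.2
30.05 [-16.2  26.2 124.  -65.    5.9 150. ]
grasp pt [ 0.525  -0.1071  0.1364] s 0.35113845716988884 rho 0.2701079154984195
0.4,0.1 [ 14.3  -3.3 -23.9]
0.4,0.2 [ 29.   -9.2 -47. ]
0.3,0.2 [ 51.1  -3.4 -35. ]
0.2,0.2 [ 73.8  -0.2 -23. ]
0.1,0.2 [ 96.8   0.5 -11.2]
0,0.2 [119.8  -1.4   0.3]
0,0.1 [108.5   4.8  25.2]
0,0.02 [99.   7.8 45.3]
0,0 [96.6  8.3 50.3]
```

The j4 limit (-65°) cut the approach short, so the fingers closed beside the ball. I'll reopen and drive in again; a little orientation drift is harmless here.

```bash
python3 -m inch '0 0 -8 0;-5 0 -15 0;-12 -1 -15 0;-20 -2 -15 0;-20 -2 -15 0;-20 -2 -8 0;-20 -2 0 0;-20 -2 8 0;-21 -3 13 0;-21 -3 13 0' 0.75; python3 bar.py 0.4 0;python3 - <<'E'
from h import *
o=ctrl.observe();R=np.array(o['orientation']); z=R[:,2]; print((R.T@(np.array([.513,-.104,.115])+.008*z-o['eef_pos'])*1000).round(1))
d=snap('wrist','w4'); print(wproj(d,[.513,-.104,.115]))
E
```

```text
time_s: 31.05
eef_pos: [0.5221, -0.1075, 0.1197]
orientation: [[0.885, -0.242, 0.398], [-0.17, -0.964, -0.206], [0.433, 0.115, -0.894]]
ft_force: [0.4, -0.8, -0.0]
gripper_width: 0.0641
finger_force: 0.0
31.05 [-16.5  26.9 124.6 -65.    5.4 149.8]
grasp pt [ 0.5189 -0.1058  0.1268] s 0.37310446584212276 rho 0.2718178725307524
[-10.7  -1.7   7.8]
[314.72914487 342.80611391]
```

```bash
python3 -m inch '-5 -1 4 0;-11 -2 8 0;-15 -2 11 0;-19 -3 14 0;-22 -3 16 0;-22 -3 16 0;-22 -3 16 0;-22 -3 16 0;-22 -3 16 0;-22 -3 16 0'; python3 - <<'E'
from h import *
o=ctrl.observe();R=np.array(o['orientation']); z=R[:,2]; print((R.T@(np.array([.513,-.104,.115])+.008*z-o['eef_pos'])*1000).round(1),np.round(o['joint_pos'],1))
E
```

```text
time_s: 32.1
eef_pos: [0.5161, -0.1062, 0.1098]
orientation: [[0.893, -0.239, 0.382], [-0.175, -0.965, -0.194], [0.415, 0.106, -0.903]]
ft_force: [0.2, -0.1, 0.6]
gripper_width: 0.0641
finger_force: 0.0
[-1.  -0.9  1.7] [-16.8  27.7 125.2 -65.    4.8 149.7]
```

```bash
python3 -m inch '0 0 0 0;-1 0 1 0;-1 0 1 0;-1 0 1 0;-1 0 1 0;-1 0 1 0;-1 0 1 0;-1 0 1 0;-1 0 1 0;-1 0 1 0' 0; python3 bar.py 0.40 0 0.4,0.1 0.4,0.22 0.3,0.22 0.2,0.22 0.1,0.22 0,0.22 -0.02,0.22 -.01,0.1 0,0
```

```text
time_s: 33.1
eef_pos: [0.5178, -0.1043, 0.1093]
orientation: [[0.892, -0.235, 0.386], [-0.174, -0.967, -0.188], [0.418, 0.101, -0.903]]
ft_force: [11.3, 16.6, -3.1]
gripper_width: 0.0271
finger_force: 59.2
33.1 [-16.7  27.8 125.1 -64.9   4.4 149.7]
grasp pt [ 0.5147 -0.1028  0.1166] s 0.3922209608649161 rho 0.2712217880920847
0.4,0.1 [ 13.4  -3.8 -24.3]
0.4,0.22 [ 30.1 -11.9 -52.4]
0.3,0.22 [ 52.4  -5.8 -41.4]
0.2,0.22 [ 75.3  -2.3 -30.4]
0.1,0.22 [ 98.5  -1.4 -19.6]
0,0.22 [121.8  -3.   -9. ]
-0.02,0.22 [126.4  -3.6  -6.9]
-.01,0.1 [111.8   5.2  22.2]
0,0 [98.4  9.5 46.6]
```

The ball is gripped (27 mm width, 59 N). Lift the bar to about 0.22 rad.

```bash
python3 -m inch '3 -2 -6 0;7 -3 -12 0;10 -4 -18 0;13 -6 -24 0;17 -8 -31 0;20 -10 -37 0;24 -11 -42 0;27 -12 -47 0;30 -13 -52 0;30 -13 -52 0'; python3 bar.py 0.40 0.22  0.3,0.22 0.2,0.22 0.1,0.22 0,0.22 -0.02,0.22 -.01,0.1 0,0
```

```text
time_s: 34.1
eef_pos: [0.5257, -0.0892, 0.1675]
orientation: [[0.893, -0.239, 0.381], [-0.175, -0.965, -0.194], [0.414, 0.106, -0.904]]
ft_force: [-3.5, -4.9, 0.5]
gripper_width: 0.027
finger_force: 59.3
34.1 [-14.2  21.6 121.3 -23.9  13.4 110.4]
grasp pt [ 0.5227 -0.0876  0.1747] s 0.3944424187802297 rho 0.2541188420612846
0.3,0.22 [22.4  5.9 10.9]
0.2,0.22 [45.3  9.3 21.9]
0.1,0.22 [68.6 10.2 32.6]
0,0.22 [91.9  8.5 43.1]
-0.02,0.22 [96.6  7.9 45.1]
-.01,0.1 [82.  16.5 74.3]
0,0 [68.8 20.7 98.8]
```

```bash
python3 -m inch '6 2 3 0;14 4 7 0;22 6 11 0;33 8 16 0;45 9 22 0;57 10 28 0;69 10 33 0;80 10 38 0;88 9 42 0;92 8 43 0'; python3 bar.py 0 0.22  0,0.15 0,0.1 0,0.05 0,0 0,-.02; python3 - <<'E'
from h import *
for c in ('top','side'):
  ctrl.get_image(c)
  for t in ('bottle','bar_swing'):
    for r in ctrl.cut_out(c,t)[:1]: print(c,t,r['p'],np.round(r['box'],1))
E
```

```text
time_s: 35.1
eef_pos: [0.6238, -0.1235, 0.168]
orientation: [[0.892, -0.24, 0.383], [-0.175, -0.965, -0.196], [0.416, 0.108, -0.903]]
ft_force: [-5.5, -20.8, 8.4]
gripper_width: 0.0258
finger_force: 58.4
35.1 [-15.2  28.2 107.8 -15.3  19.7 100.7]
grasp pt [ 0.6207 -0.1219  0.1752] s -0.015347942604629468 rho 0.25624247393723465
0,0.15 [-7.1  5.3 17.5]
0,0.1 [-12.4   8.2  30.2]
0,0.05 [-17.8  10.5  42.9]
0,0 [-23.3  12.1  55.7]
0,-.02 [-25.5  12.5  60.8]
top bottle 0.74 [330.3 197.9 351.5 220.2]
top bar_swing 0.62 [275.  211.3 334.1 226.6]
side bottle 0.88 [268.4 259.5 287.9 303.6]
side bar_swing 0.67 [263.7 231.2 309.3 331.9]
```

The bar is lifted and swung in (s ≈ 0). Lower it into the catch.

```bash
python3 -m inch '-1 2 4 0;-4 4 10 0;-7 6 16 0;-10 8 23 0;-12 10 30 0;-15 11 36 0;-18 12 42 0;-20 13 47 0;-22 14 51 0;-22 14 52 0'; python3 bar.py 0 0.02 0,0
```

```text
time_s: 36.4
eef_pos: [0.6188, -0.141, 0.1115]
orientation: [[0.894, -0.239, 0.379], [-0.176, -0.965, -0.193], [0.412, 0.106, -0.905]]
ft_force: [0.1, -0.3, -0.0]
gripper_width: -0.0001
finger_force: 0.0
36.4 [-17.2  33.1 110.4 -19.7  12.4 103.8]
grasp pt [ 0.6158 -0.1394  0.1187] s -0.004587062780384369 rho 0.27417888012770314
0,0 [-2.2  0.6  5.1]
```

The ball slipped out of the fingers on the way down. I'll back away and measure the bar's state from the images.

```bash
python3 -m inch '0 0 -10 0;0 0 -25 0;0 0 -40 0;0 0 -55 0;0 0 -70 0;-10 0 -85 0;-30 0 -95 0;-50 0 -100 0;-70 0 -100 0;-80 0 -100 0' 0.75; cat > chk.py <<'E'
from h import *
import sys; sys.argv=['',0,0]
from bar import ball,piv,x,y
from scipy.optimize import minimize
P={}
for c in ('top','side','wrist'):
    d=ctrl.get_image(c); cv2.imwrite(f'pics/z_{c}.png',d['img'][:,:,::-1]); pr=wproj if c=='wrist' else proj
    for r in ctrl.cut_out(c,'bar_swing')[:1]:
        m=r['pixels']; 
        # bar axis as the median line vs model
        best=[]
        for s in np.arange(-.05,.6,.01):
            for l in (0,.03,.06,.09,.12,.16,.2,.25):
                h=lambda a,b: np.append(piv+(a*np.cos(l)-b*np.sin(l))*(-np.sin(s)*x-np.cos(s)*y),.06+a*np.sin(l)+b*np.cos(l))
                q=np.zeros(m.shape,np.uint8)
                for A,B in (((0,0),(.289,0)),((.275,0),(.275,.055))):
                    e=[tuple(int(round(v)) for v in pr(d,h(*t))) for t in (A,B)]; cv2.line(q,e[0],e[1],1,4 if c!='wrist' else 12)
                best.append((((q>0)&m).sum()/((q>0)|m).sum(),round(s,2),l))
        print(c,round(r['p'],2),np.round(r['box']),m.sum(),sorted(best)[::-1][:4])
    print(c,'ball s0',pr(d,ball(0,0)).round(1))
E
python3 chk.py
```

```text
time_s: 37.4
eef_pos: [0.5084, -0.1071, 0.1704]
orientation: [[0.893, -0.239, 0.381], [-0.176, -0.965, -0.194], [0.414, 0.106, -0.904]]
ft_force: [0.9, 0.0, -0.4]
gripper_width: 0.0639
finger_force: 0.0
37.4 [-17.2  20.3 123.1 -19.7  12.3 103.7]
grasp pt [ 0.5053 -0.1056  0.1776] s 0.41645760018350714 rho 0.2783608456547391
top 0.86 [276. 213. 385. 251.] 621 [(np.float64(0.7794336810730254), np.float64(0.2), 0.2), (np.float64(0.7764705882352941), np.float64(0.16), 0), (np.float64(0.775), np.float64(0.17), 0.06), (np.float64(0.7720588235294118), np.float64(0.18), 0.12)]
top ball s0 [380.5 226. ]
side 0.71 [265. 246. 328. 330.] 788 [(np.float64(0.49502487562189057), np.float64(0.17), 0), (np.float64(0.4857496902106567), np.float64(0.16), 0), (np.float64(0.48157248157248156), np.float64(0.18), 0), (np.float64(0.463680387409201), np.float64(0.17), 0.03)]
side ball s0 [306.5 248.7]
wrist 0.76 [  2. 177. 343. 230.] 7297 [(np.float64(0.6290692962312576), np.float64(0.2), 0.16), (np.float64(0.6262326084019992), np.float64(0.19), 0.12), (np.float64(0.6250167762716414), np.float64(0.21), 0.2), (np.float64(0.620988490182803), np.float64(0.17), 0.03)]
wrist ball s0 [319.7 127.3]
```

The bar now lies level at swing ≈ 0.165, outside the striker, so it has to be regripped with better centring on the ball. I'll look for the ball in the wrist image numerically.

```bash
cat > fb.py <<'E'
from h import *
import sys; s=float(sys.argv[1]); sys.argv=['',0,0]
from bar import ball,piv,x,y
d=ctrl.get_image('wrist'); o=ctrl.observe(); R=np.array(o['orientation']); T=np.array(o['eef_pos'])
g=cv2.GaussianBlur(cv2.cvtColor(d['img'],7),(3,3),0).astype(np.float32)
B=ball(s,0); p=wproj(d,B); rad=np.linalg.norm(wproj(d,B+.015*R[:,1])-p); print('pred',p.round(1),'rad',rad.round(1))
res=[]
yy,xx=np.mgrid[0:480,0:640]
gx=cv2.Sobel(g,5,1,0)/8; gy=cv2.Sobel(g,5,0,1)/8; A=np.linspace(0,2*np.pi,72,endpoint=False)
for s1 in np.arange(s-.08,s+.081,.005):
  for dr in np.arange(-.008,.0081,.001):
    Q=ball(s1,0); v=Q[:2]-piv; Q[:2]=piv+v*(1+dr/.275); c=wproj(d,Q)
    u=c[0]+rad*np.cos(A); w=c[1]+rad*np.sin(A); ui=np.clip(u.round().astype(int),1,638); wi=np.clip(w.round().astype(int),1,478)
    e=gx[wi,ui]*np.cos(A)+gy[wi,ui]*np.sin(A)
    res.append((np.clip(e,-2,6).mean(),round(s1,3),round(dr,3),c.round(1).tolist(),Q))
res.sort(key=lambda t:-t[0])
for r in res[:5]: print(r[:4],r[4].round(4))
Q=res[0][4]; z=R[:,2]
for b in (.062,.0,-.01): print('back',b,(R.T@(Q-(b-.008)*z-T)*1000).round(1))
E
python3 fb.py 0.165
```

```text
37.7 [-17.2  20.5 122.8 -19.6  12.3 103.6]
grasp pt [ 0.5077 -0.1063  0.1776] s 0.40771443732278745 rho 0.27775708350473305
pred [322.5 199.9] rad 26.4
(np.float64(2.4988825362592886), np.float64(0.175), np.float64(-0.003), [317.0, 204.2]) [ 0.5683 -0.127   0.115 ]
(np.float64(2.452193389144187), np.float64(0.175), np.float64(-0.002), [318.7, 204.3]) [ 0.5681 -0.1279  0.115 ]
(np.float64(2.41875612050876), np.float64(0.17), np.float64(-0.002), [318.9, 202.0]) [ 0.5694 -0.1283  0.115 ]
(np.float64(2.3325274684804835), np.float64(0.17), np.float64(-0.003), [317.1, 201.9]) [ 0.5696 -0.1274  0.115 ]
(np.float64(1.9639298614368148), np.float64(0.175), np.float64(-0.004), [315.2, 204.1]) [ 0.5686 -0.126   0.115 ]
back 0.062 [32.  -1.1 21.6]
back 0.0 [32.  -1.1 83.6]
back -0.01 [32.  -1.1 93.6]
```

The ball fit is clear: swing 0.172, ball at (0.569,-0.1275,0.115). Going in.

```bash
python3 -m inch '16 0 5 0;32 -1 15 0;32 -1 28 0;32 -1 40 0;32 -1 52 0;32 -1 64 0;32 -1 74 0;32 -1 82 0;32 -1 86 0;32 -1 86 0'; python3 - <<'E'
from h import *
o=ctrl.observe();R=np.array(o['orientation']); z=R[:,2]; print((R.T@(np.array([.569,-.1275,.115])+.008*z-o['eef_pos'])*1000).round(1),np.round(o['joint_pos'],1))
E
```

```text
time_s: 38.75
eef_pos: [0.5711, -0.1288, 0.1042]
orientation: [[0.894, -0.239, 0.38], [-0.176, -0.965, -0.193], [0.413, 0.106, -0.905]]
ft_force: [-0.6, 0.0, 0.4]
gripper_width: 0.0645
finger_force: 0.0
[ 2.4  0.4 -2.8] [-17.5  31.2 117.5 -32.    7.5 116. ]
```

Adjust 2 mm in x while closing.

```bash
python3 -m inch '2 0 -1 0;2 0 -1 0;2 0 -1 0;2 0 -1 0;2 0 -1 0;2 0 -1 0;2 0 -1 0;2 0 -1 0;2 0 -1 0;2 0 -1 0' 0; python3 bar.py 0.172 0 0.172,0.1 0.172,0.2 0.1,0.2 0.05,0.2 0.0,0.2 0,.1 0,0
```

```text
time_s: 39.75
eef_pos: [0.5728, -0.1292, 0.107]
orientation: [[0.893, -0.239, 0.381], [-0.176, -0.965, -0.194], [0.414, 0.106, -0.904]]
ft_force: [-1.0, -4.7, 2.1]
gripper_width: 0.0274
finger_force: 59.0
39.75 [-17.5  31.  117.2 -30.7   7.9 114.7]
grasp pt [ 0.5698 -0.1277  0.1143] s 0.16917098522724464 rho 0.27221801955203895
0.172,0.1 [ 11.9  -3.9 -25.1]
0.172,0.2 [ 23.7 -10.6 -49.6]
0.1,0.2 [ 40.6 -10.3 -41.8]
0.05,0.2 [ 52.4 -10.8 -36.5]
0.0,0.2 [ 64.2 -12.  -31.2]
0,.1 [53.8 -5.3 -6. ]
0,0 [43.  -1.4 19.5]
```

```bash
python3 -m inch '4 -1 -8 0;8 -2 -17 0;12 -4 -25 0;16 -6 -33 0;20 -8 -41 0;24 -10 -49 0;27 -10 -48 0;31 -10 -46 0;36 -10 -44 0;40 -10 -42 0'; python3 bar.py 0.1 0.2 0.05,0.2 0.0,0.2 0,.1 0,0
```

```text
time_s: 40.75
eef_pos: [0.5946, -0.1197, 0.1608]
orientation: [[0.894, -0.238, 0.38], [-0.174, -0.965, -0.195], [0.413, 0.108, -0.904]]
ft_force: [-6.8, -16.6, 4.1]
gripper_width: 0.0268
finger_force: 59.6
40.75 [-15.6  26.9 112.1 -17.1  16.9 102.2]
grasp pt [ 0.5916 -0.1181  0.168 ] s 0.09906009685345007 rho 0.2573867477815825
0.05,0.2 [11.8 -0.5  5.3]
0.0,0.2 [23.5 -1.7 10.6]
0,.1 [13.2  4.9 35.8]
0,0 [ 2.4  8.7 61.4]
```

```bash
python3 -m inch '3 1 1 0;7 2 3 0;11 2 5 0;15 2 7 0;19 2 9 0;22 1 10 0;23 1 10 0;23 1 10 0;23 1 10 0;23 1 10 0'; python3 bar.py 0.0 0.2 0,.15 0,.1 0,.05 0,0; python3 chk.py
```

```text
time_s: 41.75
eef_pos: [0.6188, -0.125, 0.1609]
orientation: [[0.893, -0.239, 0.381], [-0.175, -0.965, -0.193], [0.414, 0.106, -0.904]]
ft_force: [-4.3, 3.3, -4.2]
gripper_width: 0.0269
finger_force: 61.0
41.75 [-15.5  28.5 108.7 -15.3  18.6 100.5]
grasp pt [ 0.6158 -0.1234  0.1681] s 0.002966887664002639 rho 0.25833268625663497
0,.15 [-5.1  3.7 12.5]
0,.1 [-10.3   6.6  25.2]
0,.05 [-15.7   8.9  38. ]
0,0 [-21.1  10.5  50.8]
41.75 [-15.5  28.5 108.7 -15.3  18.6 100.5]
grasp pt [ 0.6158 -0.1234  0.1681] s 0.002966887664002639 rho 0.25833268625663497
top 0.64 [274. 210. 337. 225.] 288 [(np.float64(0.3825944170771757), np.float64(-0.01), 0.09), (np.float64(0.381342062193126), np.float64(0.02), 0.25), (np.float64(0.381342062193126), np.float64(-0.02), 0.06), (np.float64(0.3800978792822186), np.float64(0.0), 0.16)]
top ball s0 [380.5 226. ]
side 0.63 [265. 233. 313. 331.] 618 [(np.float64(0.6423248882265276), np.float64(0.01), 0.16), (np.float64(0.625), np.float64(0.05), 0.25), (np.float64(0.6237337192474675), np.float64(0.03), 0.2), (np.float64(0.6159420289855072), np.float64(0.02), 0.2)]
side ball s0 [306.5 248.7]
wrist 0.58 [  1. 303. 353. 373.] 7961 [(np.float64(0.4747612551159618), np.float64(0.02), 0.25), (np.float64(0.4715722843901888), np.float64(0.03), 0.25), (np.float64(0.46803912647861695), np.float64(0.03), 0.2), (np.float64(0.46490825688073395), np.float64(0.05), 0.03)]
wrist ball s0 [339.6 314.6]
```

```bash
python3 -m inch '2 0 0 0;0 2 5 0;-2 3 10 0;-4 5 15 0;-6 6 20 0;-8 7 25 0;-10 8 29 0;-11 8 32 0;-11 8 33 0;-11 8 33 0'; python3 bar.py 0.0 0.07 0,.05 0,.03 0,0; 
```

```text
time_s: 43.05
eef_pos: [0.6198, -0.1363, 0.1271]
orientation: [[0.893, -0.238, 0.381], [-0.175, -0.966, -0.192], [0.414, 0.105, -0.904]]
ft_force: [-3.3, 9.9, -4.7]
gripper_width: 0.0269
finger_force: 59.5
43.05 [-16.7  31.6 109.8 -17.6  14.3 102. ]
grasp pt [ 0.6168 -0.1348  0.1343] s -0.006171011915157653 rho 0.26943528565944674
0,.05 [-2.2  0.8  5.1]
0,.03 [-4.3  1.6 10.2]
0,0 [-7.6  2.5 17.9]
```

```bash
python3 -m inch '-1 0 2 0;-2 0 4 0;-2 0 6 0;-3 0 8 0;-4 1 10 0;-5 1 12 0;-6 1 14 0;-7 1 16 0;-7 1 16 0;-7 1 16 0'; python3 bar.py 0.0 0.0 0,.0
```

```text
time_s: 44.05
eef_pos: [0.6197, -0.1398, 0.1105]
orientation: [[0.893, -0.238, 0.382], [-0.175, -0.965, -0.193], [0.415, 0.106, -0.904]]
ft_force: [-4.2, 6.8, -1.3]
gripper_width: 0.0271
finger_force: 66.9
44.05 [-17.1  33.2 110.4 -20.3  12.1 104.4]
grasp pt [ 0.6166 -0.1382  0.1177] s -0.007166910414953324 rho 0.27289134000505205
0,.0 [0. 0. 0.]
```

Lift is about 0.01 and the bar is behind the striker. Release and back away.

```bash
python3 -m inch '0 0 0 0;0 0 0 0;0 0 0 0;0 0 0 0;0 0 -8 0;0 0 -20 0;0 0 -35 0;0 0 -50 0;0 0 -65 0;-10 0 -80 0' 0.75;  python3 -m inch '-20 0 -15 0;-40 0 -30 0;-60 0 -40 0;-80 0 -50 0;-100 0 -60 0;-110 0 -70 0;-110 0 -80 0;-110 0 -80 0;-110 0 -80 0;-110 0 -80 0'; python3 chk.py; python3 - <<'E'
from h import *
for c in ('side','top'):
  d=ctrl.get_image(c)
  for r in ctrl.cut_out(c,'bottle')[:1]: print(r['p'],np.round(r['box'],1),proj(d,[.6715,-.0405,.114]),proj(d,[.6715,-.0405,.015]))
print(ctrl.observe()['ft_force'])
E
```

```text
time_s: 45.05
eef_pos: [0.5803, -0.1228, 0.1806]
orientation: [[0.892, -0.239, 0.383], [-0.175, -0.965, -0.194], [0.416, 0.106, -0.903]]
ft_force: [0.9, 0.4, -0.3]
gripper_width: 0.0642
finger_force: 0.0
time_s: 46.05
eef_pos: [0.452, -0.0884, 0.2053]
orientation: [[0.893, -0.239, 0.382], [-0.176, -0.965, -0.193], [0.415, 0.106, -0.904]]
ft_force: [-1.2, -0.2, -0.2]
gripper_width: 0.0641
finger_force: 0.0
46.05 [-17.   12.4 127.9 -16.1  15.2 100.2]
grasp pt [ 0.449  -0.0868  0.2125] s 0.6126331237060828 rho 0.29714897762339926
top 0.93 [276. 213. 387. 233.] 559 [(np.float64(0.7158218125960062), np.float64(0.0), 0.03), (np.float64(0.7127496159754224), np.float64(0.01), 0.09), (np.float64(0.7125193199381762), np.float64(0.0), 0), (np.float64(0.7112135176651305), np.float64(0.02), 0.12)]
top ball s0 [380.5 226. ]
side 0.89 [263. 248. 313. 331.] 587 [(np.float64(0.5850556438791733), np.float64(0.0), 0), (np.float64(0.578125), np.float64(0.02), 0.03), (np.float64(0.578125), np.float64(0.01), 0.03), (np.float64(0.5353846153846153), np.float64(-0.01), 0)]
side ball s0 [306.5 248.7]
wrist 0.92 [ 21.  59. 337. 159.] 6293 [(np.float64(0.534910394265233), np.float64(-0.03), 0), (np.float64(0.5332382310984308), np.float64(-0.01), 0.03), (np.float64(0.5310237114865825), np.float64(0.0), 0.06), (np.float64(0.5296113074204947), np.float64(0.02), 0.09)]
wrist ball s0 [321.2  73.5]
0.68 [332.9 200.5 350.5 220.8] [341.92740855 204.68996331] [340.82123113 212.3824162 ]
[0.59714455 0.28237912 0.22051084]
```

All three cameras put the bar at swing ≈ 0 and lift ≈ 0, the bottle is where I set it down, and the arm is clear.

```bash
python3 -c "
from plant import ctrl
print(ctrl.close_job())"
```

```text
the job is handed in; nothing more can be done
None
```

I handed the job in at about 46 s, with no verdict shown: the bottle was released upright within a few mm of the mat's centre while the bar was open, the bar then lay level in the catch (swing and lift about 0 by camera fit) after the ball slipped out of the grip once and I regripped it, no contact was seen with the small bottles, and the arm is clear.

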